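Clear the soap rack and lock the soap boxes behind its drop catches

ROBOT

A 7-joint arm with a two-finger parallel gripper is mounted at the origin on the work surface. World frame = base frame: x ahead of the robot, y to its left, z up, the work surface at z = 0. Lengths are in m, angles in rad, forces in N, time in s.
With the tool pointing down it reaches from about 0.4 to 0.9 m from the base axis. Payload 5.5 kg.
Tool frame: the origin (TCP) lies midway between the tips of the shut fingers; the grasp point (between the pads) lies 19 mm behind it (manip.grip_depth is the distance from the TCP to the grasp point, in m); z points along the fingers, y is the line along which they close (so a half turn about z gives the same grasp; the last joint's range is limited). The gripper opens to 92 mm and grips with 3 to 60 N. Pads are 19 mm wide; open, the fingers measure 130 mm over their backs; the gripper's body (75 mm by 190 mm) begins 47 mm behind the grasp point.
Start: joints at [1.604, 0.501, -0.427, 1.55, 0.221, 1.138, -0.21], TCP at [0.148, -0.633, 0.227] pointing down, gripper open.
Joint ranges: [-2.88, 2.88], [-0.31, 2.03], [-1.54, 1.56], [0.2, 2.42], [-1.41, 4.55], [0.19, 2.02], [-2.57, 2.57]. Speed limits (rad/s): [2.57, 2.57, 3.14, 3.14, 3.14, 3.14, 3.14].

INTERFACE

Orientations are given as a unit quaternion [x, y, z, w].
In Python, from bench import manip, effector, viewer gives the robot as it stands. Calls block until the motion is done:
- manip.move_pose(position, orientation): joint-space move of the TCP to a pose.
- manip.servo_line(position, ori=None, vel=0.15): straight line of the TCP; ori=None keeps the orientation; vel is the mean speed in m/s.
- manip.movej(angles): joint-space move.
- effector.open_jaws() and effector.close(f_grip=None): open the fingers fully, or close them until they stop; f_grip is the grip in N (None keeps the last).
- manip.sleep(seconds).
- manip.solve_ik(position, orientation): joint angles nearest the present ones, or None.
- viewer.get_image(name): name is "scene" or "top" or "wrist"; returns the picture (420x560x3 uint8, red, green, blue); there is no depth.
- viewer.get_calibration(name): a dict with "vfov" (degrees; the focal length in pixels is half the picture's height over the tangent of half this angle, whatever the lens; pixels are square), "cx", "cy" (the principal point, pixels), "eye" and "attitude" of the camera in the world. Camera axes: x right, y down, z forward; pixel columns grow to the right and rows downward; lengths in m; the calibration is good to about 2 mm. The wrist camera is an equidistant fisheye: a pixel r from the principal point sees the ray r / f radians off the axis. A picture is of the moment at which its call begins: read the wrist's pose just before it. get_calibration takes no time and is no camera call; for the wrist camera it gives the pose at the moment of the call.
A pose or a line that the arm cannot do raises manip.PlanningError and nothing moves.
- manip.hand_in(): hands the job in; it is judged then, once.
Readings, each from a call of its own:
- manip.current_clock(): time.
- manip.current_q(): joint angles.
- manip.current_joint_velocities(): joint speeds.
- manip.current_tau(): joint torques, N m.
- manip.current_tool_pos(): TCP position.
- manip.current_tcp_rot(): TCP orientation.
- manip.current_force(): force on the tool from outside, world axes, zero at the start.
- manip.current_wrist_torque(): the same for the moment, N m.
- manip.current_finger_gap(): finger opening in m.
- manip.current_gripper_force(): force on a finger pad.
Only numpy, scipy, OpenCV 4.12 (cv2) and the standard library are available. Lean on these libraries where they do the work, as an engineer would, in place of code of your own. Each camera call takes 0.05 s, during which the arm holds its last target. There are 200 camera calls.

TASK

The soap bar and the comb have been left lying on the front of the steel rack: with the bays still empty, first lay the soap bar in its green dish and the comb on the blue mat, each lying lengthwise on its place. Then put every soap box from the divided tray into a bay of its own, upright and lengthwise: push it in from the front so that its own edge lifts the red catch and the catch drops fully shut behind it; do not lift the catches with the gripper. Leave the mirror compact, the toothbrush stand and the lotion bottle where they are.

Things in the scene. Friction and masses are not known exactly. Their poses are not given: they have to be found in the camera images.
- rack: Fixed steel rack, origin on the table; x is the push-in direction, away from the robot. Plate 300 mm wide (y), x = -195 to +85 mm, top at z = 6. Bays at y = -95, 0, +95 mm, no walls between. At the far end a 30 mm high dark stop rail, face at x = +64, and per bay two flared cheeks (30 high, x = 41 to 65, 73 mm apart at the front, 57 at the back). Nothing overhangs the plate in front of x = -91.
- bay1 (a point): Point on the plate's top, under the centre of a box standing home in bay 1 (rack x = +6, y = -95 mm); axes as the rack's. A home box has about 7 mm of play each way along x between the catch nose and the stop rail.
- bay2 (a point): Point on the plate's top, under the centre of a box standing home in bay 2 (rack x = +6, y = 0 mm); axes as the rack's. A home box has about 7 mm of play each way along x between the catch nose and the stop rail.
- bay3 (a point): Point on the plate's top, under the centre of a box standing home in bay 3 (rack x = +6, y = 95 mm); axes as the rack's. A home box has about 7 mm of play each way along x between the catch nose and the stop rail.
- catch1 (a joint): Angle (rad) of the red catch bar over bay 1: 0 shut, up to 0.6 as its front lifts. Free hinge along rack y at rear (x = 74, z = 55 mm); falls shut by its own weight (60 g). Bar 12 mm wide on the bay's centre line, z = 53 to 58, forward to x = -91. A box pushed under lifts it to about 0.11 (bar's front end then up to z = 77 mm); fingers holding the box pass either side of the bar.
- catch2 (a joint): Angle (rad) of the red catch bar over bay 2: 0 shut, up to 0.6 as its front lifts. Free hinge along rack y at rear (x = 74, z = 55 mm); falls shut by its own weight (60 g). Bar 12 mm wide on the bay's centre line, z = 53 to 58, forward to x = -91. A box pushed under lifts it to about 0.11 (bar's front end then up to z = 77 mm); fingers holding the box pass either side of the bar.
- catch3 (a joint): Angle (rad) of the red catch bar over bay 3: 0 shut, up to 0.6 as its front lifts. Free hinge along rack y at rear (x = 74, z = 55 mm); falls shut by its own weight (60 g). Bar 12 mm wide on the bay's centre line, z = 53 to 58, forward to x = -91. A box pushed under lifts it to about 0.11 (bar's front end then up to z = 77 mm); fingers holding the box pass either side of the bar.
- nose1 (a point): Lower end of the nose of catch 1 (rack x = -55, z = 36 mm when shut). Nose 16 mm wide; its front slopes from x = -91, z = 53 mm down to x = -58, z = 36; upright back face at x = -52. It drops behind a box once the box's rear end is past x = -52.
- nose2 (a point): Lower end of the nose of catch 2 (rack x = -55, z = 36 mm when shut). Nose 16 mm wide; its front slopes from x = -91, z = 53 mm down to x = -58, z = 36; upright back face at x = -52. It drops behind a box once the box's rear end is past x = -52.
- nose3 (a point): Lower end of the nose of catch 3 (rack x = -55, z = 36 mm when shut). Nose 16 mm wide; its front slopes from x = -91, z = 53 mm down to x = -58, z = 36; upright back face at x = -52. It drops behind a box once the box's rear end is past x = -52.
- box_blue_center (a point): Centre of the blue lidded soap box, loose, 100 mm (its x) by 50 mm (y) by 44 mm high, about 130 g, white seam line and white patch on the lid. Starts lying upright in a compartment of the tray, long side along the tray's y; may be absent. Can be gripped across its 50 mm width.
- box_green_center (a point): Centre of the green lidded soap box, loose, 100 mm (its x) by 50 mm (y) by 44 mm high, about 130 g, white seam line and white patch on the lid. Starts lying upright in a compartment of the tray, long side along the tray's y; may be absent. Can be gripped across its 50 mm width.
- box_orange_center (a point): Centre of the orange lidded soap box, loose, 100 mm (its x) by 50 mm (y) by 44 mm high, about 130 g, white seam line and white patch on the lid. Starts lying upright in a compartment of the tray, long side along the tray's y; may be absent. Can be gripped across its 50 mm width.
- tray: Fixed shallow grey drip tray, 300 mm (x) by 130 mm (y), floor 4 mm thick, with white ribs (top 8 mm above the table) dividing it into three 100 mm wide compartments centred at x = -100, 0, +100 mm. Origin on the table under its centre.
- soap_center (a point): Centre of the white soap bar, loose, 84 mm (x) by 54 mm (y) by 28 mm high, about 110 g. Starts on the front part of the rack plate.
- comb_center (a point): Centre of the black comb, loose, 160 mm (x) by 30 mm (y) by 10 mm thick, about 35 g, solid enough to grip across its 30 mm width. Starts on the front part of the rack plate, lying across the bay mouths.
- dish: Fixed green ridged soap dish, 126 mm (its y, the long axis) by 84 mm (x); the soap rests on ridges whose tops are 8 mm above the table. 16 mm high end walls at y = +-60 mm (114 mm between them); its two long sides are open. Origin on the table under its centre. The soap bar's long side goes along the dish's y.
- mat: Fixed flat blue mat, 190 mm (its x) by 90 mm (y), 4 mm thick, origin on the table under its centre. The comb's long side goes along the mat's x.
- compact: Round red mirror compact, 76 mm across, 16 mm high, bystander, origin under its centre. Must stay put.
- brush_rack: Steel stand with three toothbrushes, 60 by 100 mm, 170 mm high, bystander, origin under its centre. Must stay put.
- lotion: Lotion bottle, 60 mm across, 150 mm high, bystander, origin under its centre. Must stay put.
Things that resemble listed ones, but are neither listed nor needed, are in the scene too. There is more than one size of the part that bears box_blue_center; the job needs the largest.

How it is judged:
By the outcome, as a careful person would: the job done as asked, in the order asked, and still so for the second after the job is handed in, with the robot touching nothing.
Of box_blue, box_green, box_orange only 2 to 3 are there at a start; the rules pass over those that are not, and their reading is None.
At some moment in a run one of soap, comb may be knocked a few centimetres aside while the robot is not near it.
Once in a run the grip may slacken for a moment while it holds something.
It also fails if it takes over 210 s, if anything falls off the work surface, if the arm or the gripper's body presses on something with over 40 N, if the wrist force passes 120 N, or if a joint passes its speed limit or range.

## Working session

There is one attempt and no reset: what is moved stays moved. The work goes in short steps, each a Python script; the robot and the scene stay as the last script left them, time stands still between calls to the robot, and variables do not carry over. Pictures are saved under pics/ and viewed, at most 14 in all, crops included, and the job is handed in when it is done.

```bash
ls; mkdir -p pics; python3 - <<'E'
from bench import manip, effector, viewer
import cv2
for n in ["scene","top"]:
    print(n,viewer.get_calibration(n)); im=viewer.get_image(n)
    cv2.imwrite(f"pics/{n}0.png",cv2.resize(im[:,:,::-1],(800,600),interpolation=cv2.INTER_CUBIC))
print(manip.current_tool_pos(),manip.current_tcp_rot(),manip.grip_depth,manip.current_clock())
print(viewer.get_calibration("wrist"))
E
```

```text
pics
scene {'vfov': 42.21258281122373, 'cx': 286.73888387712515, 'cy': 208.30893029782277, 'eye': array([ 1.41796985, -0.20229271,  0.91079782]), 'attitude': array([ 0.67726987,  0.6116197 , -0.27049813, -0.30668815])}
top {'vfov': 54.79840496437795, 'cx': 279.5053157304123, 'cy': 205.12849552427508, 'eye': array([ 0.41091008, -0.09963367,  1.12345088]), 'attitude': array([-0.70042814,  0.71226537, -0.02709429,  0.03666545])}
[ 0.14786366 -0.63231802  0.2257893 ] [ 9.93401945e-01  1.14681346e-01 -7.13190061e-05 -8.71602667e-04] 0.0188 0.1
{'vfov': 65.70646984690485, 'cx': 273.5983533831022, 'cy': 209.26615047893767, 'eye': array([ 0.21328347, -0.61626482,  0.38194087]), 'attitude': array([ 0.77739215, -0.61618646, -0.07930037,  0.0984233 ])}
```

View pics/top0.png

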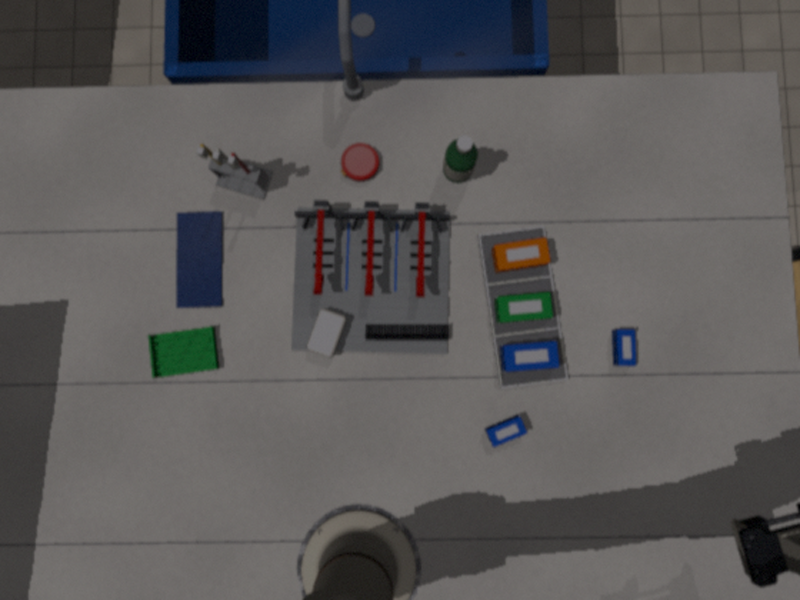

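View pics/scene0.png

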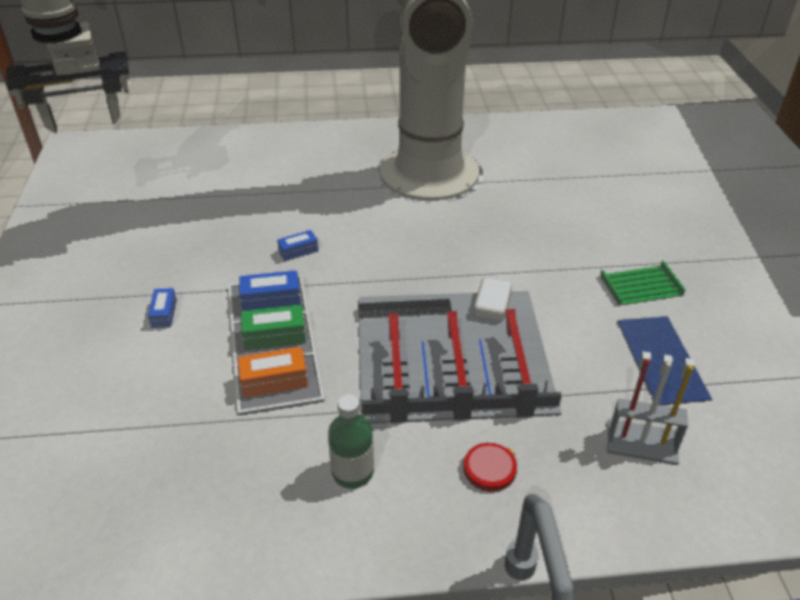

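The top view shows three blue boxes: one in the tray at (531,355), and smaller ones at (625,346) and (507,430). The tray box is clearly the largest and sits in a compartment, so it is the one meant. Orange (521,253) and green (524,306) are also in the tray. The soap is at (327,332), the comb at (407,331), the dish at (184,352) and the mat at (200,259).

```bash
cat > h.py <<'E'
from bench import manip, effector, viewer
import cv2, numpy as np
from scipy.spatial.transform import Rotation as R
def rays(name,px,cal):
    px=np.atleast_2d(np.array(px,float)); f=210/np.tan(np.radians(cal["vfov"]/2))
    d=(px-[cal["cx"],cal["cy"]])/f
    if name=="wrist":
        r=np.linalg.norm(d,axis=1,keepdims=True)+1e-9
        v=np.hstack([d/r*np.sin(r),np.cos(r)])
    else: v=np.hstack([d,np.ones((len(d),1))])
    return R.from_quat(cal["attitude"]).apply(v)
def toplane(name,px,z,cal):
    v=rays(name,px,cal); e=cal["eye"]; return (e+v*((z-e[2])/v[:,2:]))[:,:2]
def quat(yaw):  # tool down, tool y (closing line) at angle yaw from world y
    return (R.from_euler('z',yaw)*R.from_quat([1,0,0,0])).as_quat()
def rectify(im,name,cal,z,c,w,h,s=1000):
    "orthophoto of plane z: up=+x, left=+y, centre c, w (y extent), h (x extent), s px/m"
    W,H=int(w*s),int(h*s); jj,ii=np.meshgrid(np.arange(W),np.arange(H))
    P=np.stack([c[0]+h/2-ii/s,c[1]+w/2-jj/s,np.full(ii.shape,z)],-1).reshape(-1,3)
    v=R.from_quat(cal["attitude"]).inv().apply(P-cal["eye"]); f=210/np.tan(np.radians(cal["vfov"]/2))
    if name=="wrist":
        r=np.hypot(v[:,0],v[:,1]); k=np.arctan2(r,v[:,2])/(r+1e-9); d=v[:,:2]*k[:,None]
    else: d=v[:,:2]/v[:,2:]
    m=(d*f+[cal["cx"],cal["cy"]]).astype(np.float32).reshape(H,W,2)
    return cv2.remap(im,m[...,0],m[...,1],cv2.INTER_CUBIC)
def mask(im,col):
    hsv=cv2.cvtColor(im,cv2.COLOR_RGB2HSV); 
    lo,hi={"blue":((105,120,50),(125,255,255)),"green":((50,120,40),(75,255,255)),"orange":((8,150,80),(20,255,255)),"red":((0,180,80),(6,255,255))}[col]
    return cv2.inRange(hsv,lo,hi)
def blobs(name,im,cal,col,z,amin=60):
    cs,_=cv2.findContours(mask(im,col),cv2.RETR_EXTERNAL,cv2.CHAIN_APPROX_NONE); out=[]
    for c in cs:
        if cv2.contourArea(c)<amin: continue
        p=toplane(name,c[:,0,:],z,cal); (x,y),(a,b),t=cv2.minAreaRect((p*1000).astype(np.float32))
        if a<b: a,b,t=b,a,t-90
        out.append((round(x),round(y),round(a),round(b),round((t+90)%180-90,1),c[:,0,:].mean(0).round()))
    return out  # mm, angle of long axis from world x (deg)
E
python3 - <<'E'
from h import *
cal=viewer.get_calibration("top"); im=viewer.get_image("top")
for c,z in [("blue",.02),("green",.02),("orange",.048),("red",.058)]:
    for b in blobs("top",im,cal,c,z): print(c,b)
def P(px,z): print(toplane("top",np.array(px)*.7,z,cal).round(3).tolist())
P([(292,350),(448,353),(450,220),(297,215)],.006) #rack
P([(312,309),(347,319),(330,357),(307,349)],.034)
P([(366,331),(448,332)],.016)
P([(482,236),(549,230),(567,378),(502,385)],.0) #tray
E
```

```text
blue (250, -281, 70, 36, -68.7, array([354., 301.]))
blue (388, -329, 109, 52, -86.2, array([371., 249.]))
blue (402, -507, 68, 40, -2.8, array([437., 243.]))
blue (584, 300, 179, 81, 1.1, array([140., 178.]))
blue (1024, -191, 393, 149, 88.7, array([318.,  24.]))
blue (1032, 199, 355, 160, 89.6, array([172.,  32.]))
green (407, 326, 116, 78, -82.8, array([129., 246.]))
green (481, -322, 107, 51, -86.0, array([367., 215.]))
green (772, -200, 52, 31, 45.9, array([320., 111.]))
orange (579, -315, 100, 50, -82.2, array([365., 177.]))
red (583, -126, 148, 10, -2.5, array([294., 177.]))
red (588, -32, 148, 10, -2.4, array([259., 176.]))
red (591, 62, 146, 10, -3.4, array([223., 175.]))
[[0.406, 0.123], [0.395, -0.177], [0.654, -0.187], [0.67, 0.113]]
[[0.482, 0.08], [0.462, 0.014], [0.391, 0.046], [0.407, 0.089]]
[[0.439, -0.021], [0.435, -0.177]]
[[0.622, -0.249], [0.632, -0.381], [0.344, -0.404], [0.332, -0.279]]
```

```bash
python3 - <<'E'
from h import *
def look(n,pos,yaw,z,c,w,h):
    manip.move_pose(pos,quat(yaw)); manip.sleep(.2)
    cal=viewer.get_calibration("wrist"); im=viewer.get_image("wrist")
    np.savez(f"pics/{n}.npz",im=im,**cal)
    o=rectify(im,"wrist",cal,z,c,w,h,2000); cv2.imwrite(f"pics/{n}.png",o[:,:,::-1]); print(n,cal["eye"],manip.current_q().round(2),manip.current_clock()); return im,cal
im,cal=look("w_tray",[.46,-.31,.25],0,.048,[.48,-.32],.3,.3)
for c in ["blue","green","orange"]: print(c,blobs("wrist",im,cal,c,.048,500))
im,cal=look("w_rack",[.46,-.03,.25],0,.006,[.51,-.03],.38,.3)
print(blobs("wrist",im,cal,"red",.058,300))
im,cal=look("w_dish",[.46,.30,.25],0,.004,[.52,.31],.2,.3)
for c in ["blue","green"]: print(c,blobs("wrist",im,cal,c,.004,500))
E
```

```text
w_tray [ 0.52660994 -0.31016598  0.40596528] [ 1.06  0.34 -0.63  1.76  0.22  1.11 -1.22] 2.05
blue [(392, -325, 98, 51, -86.3, array([287., 243.])), (412, -491, 66, 41, -1.2, array([419., 224.]))]
green [(481, -317, 97, 48, -86.0, array([280., 167.]))]
orange [(580, -316, 97, 49, -82.3, array([279.,  79.]))]
w_rack [ 0.52739278 -0.03066249  0.4060192 ] [ 0.77  0.17 -0.83  1.97  0.14  1.06 -1.7 ] 3.3833
[(605, -126, 112, 10, -2.6, array([361.,  60.])), (618, 62, 101, 10, -2.6, array([189.,  48.])), (593, -31, 144, 11, -2.6, array([274.,  70.]))]
w_dish [0.52792405 0.29939335 0.40612346] [ 0.16  0.43 -1.01  1.77  0.4   1.16 -2.54] 4.8833
blue [(600, 303, 163, 69, -5.3, array([271.,  65.]))]
green [(408, 335, 126, 84, -83.0, array([239., 220.]))]
```

View pics/w_rack.png

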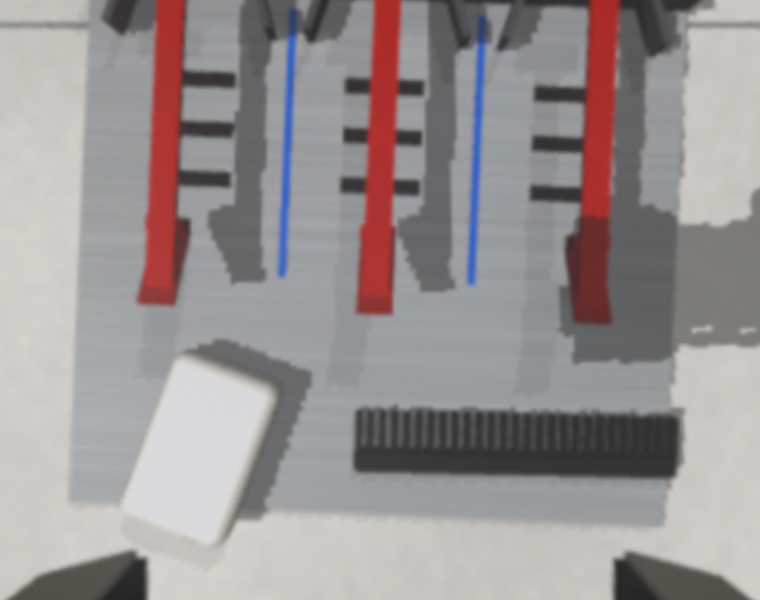

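View pics/w_dish.png

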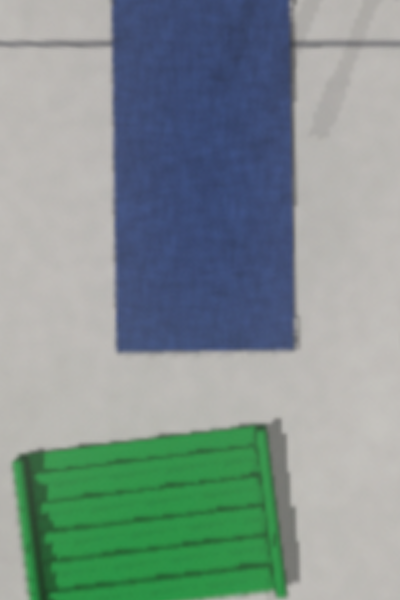

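View pics/w_tray.png

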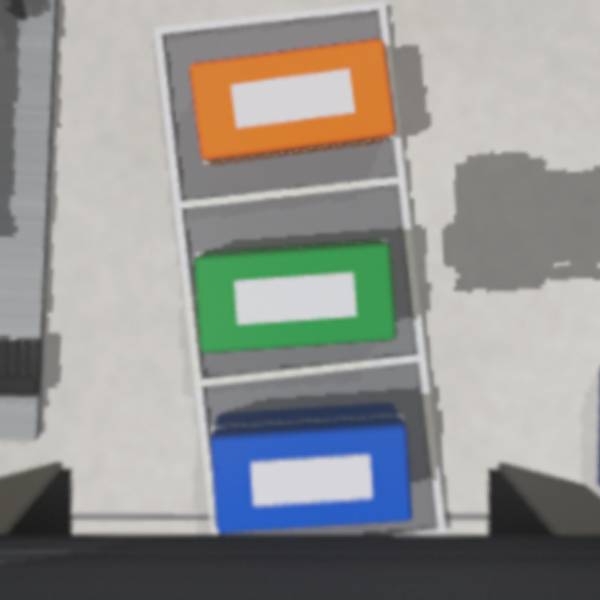

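The rack ortho view shows the soap centred near (201,448) and the comb near (517,441). The plate front corners are at (68,502) and (664,525), and the middle bar's front end is at (375,313). In the dish view, the mat's front edge is at row 350 (cols 118–297) and the green dish is below it. In the tray view, the largest blue box is in the third compartment at (311,478), with green at (295,297) and orange at (293,98).

Next I'll tune a soap and comb detector on the saved image.

```bash
cat >> h.py <<'E'
def rectobj(kind,im,cal,name="wrist",c=(.45,-.02),w=.36,h=.2):
    "soap/comb pose in an orthophoto: x,y,long,short (mm),angle of long axis"
    z={"comb":.016,"soap":.034}[kind]; o=rectify(im,name,cal,z,c,w,h,2000)
    hsv=cv2.cvtColor(o,cv2.COLOR_RGB2HSV)
    m=cv2.inRange(hsv,(0,0,0),(180,255,75)) if kind=="comb" else cv2.inRange(hsv,(0,0,203),(180,40,255))
    k=7 if kind=="comb" else 5
    m=cv2.morphologyEx(m,cv2.MORPH_CLOSE,np.ones((k,k))); m=cv2.morphologyEx(m,cv2.MORPH_OPEN,np.ones((15,15)))
    cs,_=cv2.findContours(m,cv2.RETR_EXTERNAL,cv2.CHAIN_APPROX_NONE); out=[]
    for q in cs:
        (u,v),(a,b),t=cv2.minAreaRect(q)
        if a*b<4000: continue
        bx=cv2.boxPoints(((u,v),(a,b),t)); e=[bx[1]-bx[0],bx[2]-bx[1]]; L=max(e,key=np.linalg.norm)
        ang=np.degrees(np.arctan2(-L[0],-L[1])); ang=(ang+90)%180-90
        out.append((round((c[0]+h/2-v/2000)*1e3),round((c[1]+w/2-u/2000)*1e3),round(max(a,b)/2),round(min(a,b)/2),round(ang,1)))
    return out,m
E
python3 - <<'E'
from h import *
d=np.load("pics/w_rack.npz"); cal={k:d[k] for k in d if k!="im"}
for k in ["soap","comb"]: print(k,rectobj(k,d["im"],cal)[0])
for p,yaw in [((.442,-.097,.1),89),((.442,.053,.1),-21),((.59,.3075,.1),.7),((.409,.333,.1),-83)]:
    for y in (yaw-180,yaw,yaw+180):
        q=manip.solve_ik(p,quat(np.radians(y))); print(p,y,None if q is None else np.round(q,2))
E
```

```text
soap [(389, 27, 99, 41, np.float32(-90.0)), (421, -182, 82, 34, np.float32(0.0)), (440, 56, 78, 47, np.float32(-20.6)), (462, 125, 177, 70, np.float32(0.0))]
comb [(367, 102, 34, 32, np.float32(-90.0)), (367, -162, 34, 32, np.float32(-90.0)), (440, -97, 156, 29, np.float32(89.1))]
(0.442, -0.097, 0.1) -91 [-0.54  0.42  0.83  2.17 -0.46  0.74 -2.56]
(0.442, -0.097, 0.1) 89 [ 1.13  0.65 -1.22  2.12  0.79  0.94 -0.56]
(0.442, -0.097, 0.1) 269 [-0.54  0.42  0.83  2.17 -0.46  0.74 -2.56]
(0.442, 0.053, 0.1) -201 [ 0.9   0.91 -1.47  2.13  1.02  1.17  0.12]
(0.442, 0.053, 0.1) -21 [ 0.51  0.41 -0.8   2.14  0.43  0.75 -2.51]
(0.442, 0.053, 0.1) 159 [ 0.9   0.91 -1.47  2.13  1.02  1.17  0.12]
(0.59, 0.3075, 0.1) -179.3 [ 0.24  1.08 -1.31  1.59  1.07  1.33  0.36]
(0.59, 0.3075, 0.1) 0.7 [-0.02  0.75 -0.74  1.6   0.57  1.02 -2.49]
(0.59, 0.3075, 0.1) 180.7 [ 0.24  1.08 -1.31  1.59  1.07  1.33  0.36]
(0.409, 0.333, 0.1) -263 [ 0.15  0.78 -1.2   1.95  0.86  1.05 -1.32]
(0.409, 0.333, 0.1) -83 [ 0.19  0.87 -1.3   1.94  0.95  1.13  1.75]
(0.409, 0.333, 0.1) 97 [ 0.15  0.78 -1.2   1.95  0.86  1.05 -1.32]
```

```bash
cat >> h.py <<'E'
LO=np.array([-2.88,-.31,-1.54,.2,-1.41,.19,-2.57]); HI=np.array([2.88,2.03,1.56,2.42,4.55,2.02,2.57])
def best(pos,yaw):
    "yaw (rad) or its half turn, by joint margin"
    c=[]
    for y in (yaw,yaw+np.pi):
        q=manip.solve_ik(pos,quat(y))
        if q is not None: c.append((min(np.min(np.array(q)-LO),np.min(HI-np.array(q)),.3)-.02*np.abs(np.array(q)-manip.current_q()).max(),y))
    return max(c)[1]
def wrist():
    manip.sleep(.2); cal=viewer.get_calibration("wrist"); return viewer.get_image("wrist"),cal
def st(s): print(s,"t%.1f"%manip.current_clock(),"tcp",np.round(manip.current_tool_pos(),4),"gap %.4f"%manip.current_finger_gap(),"pad %.1f"%manip.current_gripper_force(),"F",np.round(manip.current_force(),1))
def pick(xy,yaw,z,f,zl=.2):
    y=best([*xy,z],yaw); manip.move_pose([*xy,z+.07],quat(y)); manip.servo_line([*xy,z],vel=.1); effector.close(f); st("closed")
    manip.servo_line([*xy,zl],vel=.15); st("lifted")
def place(xy,yaw,z,zl=.2):
    y=best([*xy,z],yaw); manip.move_pose([*xy,zl],quat(y)); st("over"); manip.servo_line([*xy,z+.03],vel=.2); manip.servo_line([*xy,z],vel=.05); st("down")
    effector.open_jaws(); manip.sleep(.2); manip.servo_line([*xy,zl],vel=.2)
def near(o,x,y,d=60): return [r for r in o if abs(r[0]-x)<d and abs(r[1]-y)<d]
E
python3 - <<'E'
from h import *
manip.move_pose([.44,-.04,.2],quat(best([.44,-.04,.2],np.radians(89)))); im,cal=wrist()
np.savez("pics/w2.npz",im=im,**cal)
cv2.imwrite("pics/w2.png",rectify(im,"wrist",cal,.016,[.45,-.02],.36,.2,2000)[:,:,::-1])
print(cal["eye"]); print([rectobj(k,im,cal)[0] for k in("comb","soap")])
r=[r for r in rectobj("comb",im,cal)[0] if 145<r[2]<170 and 24<r[3]<36]
if r and abs(r[0][0]-441)<8 and abs(r[0][1]+97)<8:
    x,y,_,_,a=r[0]; pick([.001*x,.001*y],np.radians(a),.009,25)
E
```

```text
[0.44112108 0.02880221 0.35627766]
[[(451, -78, 200, 122, np.float32(-1.3))], [(439, 57, 75, 45, np.float32(-20.7))]]
```

View pics/w2.png

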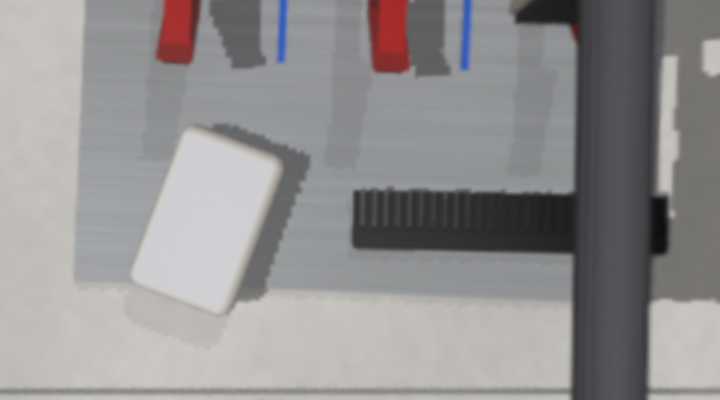

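The comb spans (353–668, 190–252), so it has not moved. The soap centre is near (208,219), also unmoved. I'll pick the comb now and then the soap.

```bash
python3 - <<'E'
from h import *
pick([.440,-.096],np.radians(89.1),.009,25)
if manip.current_finger_gap()>.02:
    place([.590,.3075],np.radians(.7),.008); st("placed")
    im,cal=wrist(); cv2.imwrite("pics/w3.png",rectify(im,"wrist",cal,.014,[.57,.30],.25,.3,2000)[:,:,::-1])
    manip.move_pose([.42,.05,.22],quat(best([.42,.05,.22],np.radians(-21)))); im,cal=wrist(); print(rectobj("soap",im,cal)[0])
    cv2.imwrite("pics/w4.png",rectify(im,"wrist",cal,.034,[.45,.02],.3,.2,2000)[:,:,::-1])
E
```

```text
closed t9.3 tcp [ 0.44  -0.096  0.009] gap 0.0296 pad 25.0 F [0.2 0.2 0.7]
lifted t10.8 tcp [ 0.4394 -0.096   0.1993] gap 0.0296 pad 25.0 F [-1.1  0.2  0.1]
over t12.3 tcp [0.5908 0.306  0.1999] gap 0.0298 pad 25.0 F [-0.8 -0.  -0.6]
down t14.0 tcp [0.5899 0.3076 0.0077] gap 0.0295 pad 25.0 F [-0.6  1.2 -0.7]
placed t16.4 tcp [0.5896 0.3067 0.1985] gap 0.0917 pad 0.0 F [ 0.3 -0.8 -1.2]
[]
```

View pics/w3.png

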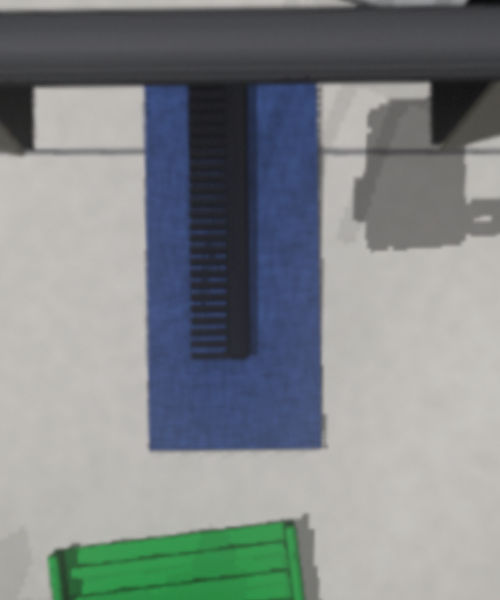

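The comb's near end is at row 358, about 30 mm farther along than intended, so it may overhang the mat's far end. The soap was not detected, so I'll look again at both.

```bash
python3 - <<'E'
from h import *
cal=viewer.get_calibration("top"); im=viewer.get_image("top")
a=rectify(im,"top",cal,.014,[.57,.30],.2,.4,1500); b=cv2.resize(cv2.imread("pics/w4.png"),(495,330))[:,:,::-1]
o=np.zeros((600,800,3),np.uint8); o[:,:300]=a; o[:330,305:]=b; cv2.imwrite("pics/c5.png",o[:,:,::-1])
E
```

```text
(no output)
```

View pics/c5.png

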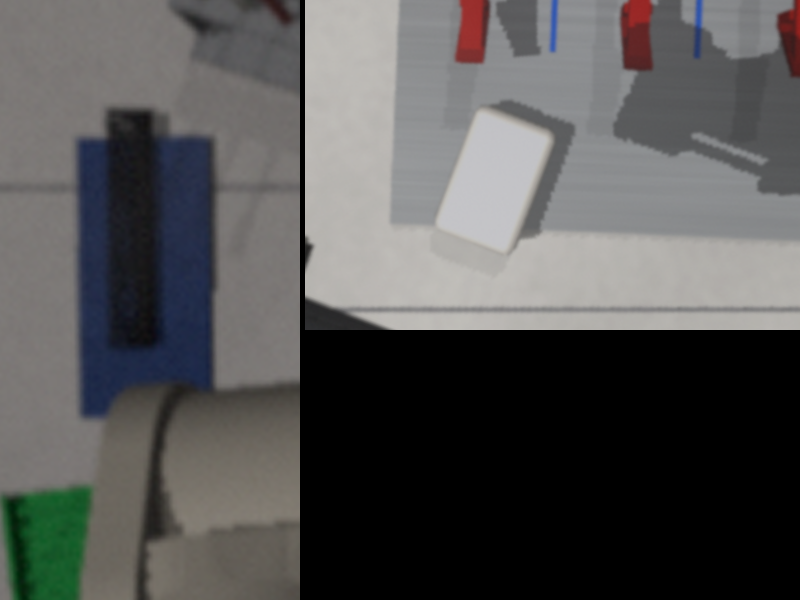

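The comb now spans rows 108–347 (x ≈ 0.54–0.70), so it overhangs the mat's far end by about 15 mm and was evidently knocked. The soap, at about (496,179), has not moved. I'll shift the comb back and then do the soap.

```bash
python3 - <<'E'
from h import *
pick([.6185,.313],0,.008,25,.06)
y=best([.5895,.3075,.06],np.radians(.7)); manip.servo_line([.5895,.3075,.05],vel=.1); manip.servo_line([.5895,.3075,.0075],vel=.05); st("down")
effector.open_jaws(); manip.sleep(.2); manip.servo_line([.5895,.3075,.2],vel=.2)
pick([.4415,.0545],np.radians(-20.7),.010,25)
place([.409,.334],np.radians(-83),.0125)
manip.move_pose([.42,.15,.25],quat(best([.42,.15,.25],0))); 
cal=viewer.get_calibration("top"); im=viewer.get_image("top")
cv2.imwrite("pics/c6.png",rectify(im,"top",cal,.014,[.5,.15],.5,.4,1500)[:,:,::-1]); st("")
E
```

```text
closed t22.3 tcp [0.6185 0.313  0.008 ] gap 0.0295 pad 25.0 F [ 0.5 -0.2 -0. ]
lifted t22.8 tcp [0.6185 0.3133 0.0604] gap 0.0297 pad 25.0 F [ 0.3 -0.1  0.2]
down t24.3 tcp [0.5888 0.3072 0.0079] gap 0.0298 pad 25.0 F [-4.6 -1.6  6.7]
closed t29.4 tcp [0.4415 0.0546 0.0101] gap 0.0537 pad 25.0 F [-0.8 -0.9  2.5]
lifted t30.8 tcp [0.4409 0.0545 0.1994] gap 0.0540 pad 25.0 F [-0.8 -0.3 -1.4]
over t32.1 tcp [0.4094 0.3327 0.1997] gap 0.0538 pad 25.0 F [-0.  -0.6 -1.5]
down t33.8 tcp [0.4089 0.3338 0.0121] gap 0.0539 pad 25.0 F [ 0.3  0.3 -0.3]
 t37.3 tcp [0.4198 0.1504 0.2496] gap 0.0916 pad 0.0 F [-0.5 -0.  -0. ]
```

View pics/c6.png

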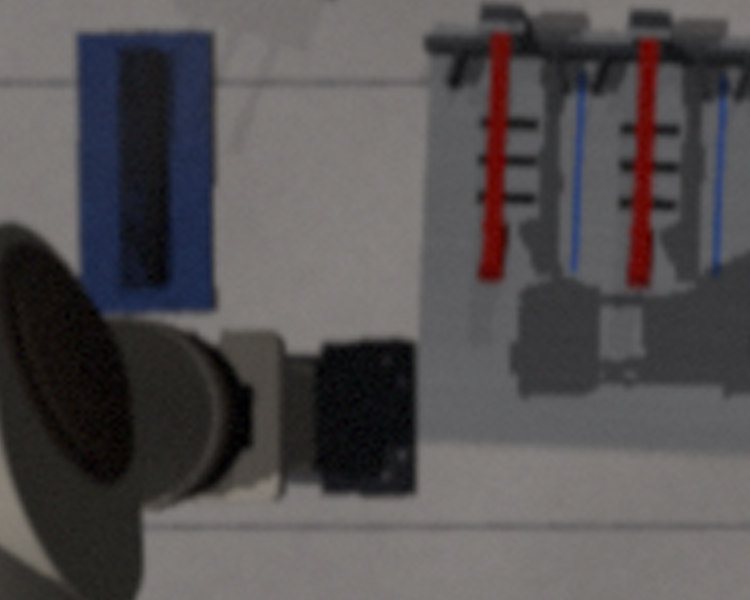

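The comb lies fully within the mat (comb rows 47–288, mat rows 32–310). The arm hides the soap, so I'll check it later. Next is the orange box into bay 3.

```bash
cat >> h.py <<'E'
O=np.array([.598,-.0315]); YR=np.radians(-2.5); RR=np.array([[np.cos(YR),-np.sin(YR)],[np.sin(YR),np.cos(YR)]])
def W(x,y): return O+RR@np.array([x,y])
def box_pick(xy,yaw,shift=0):
    y=np.radians(yaw); p=np.array(xy)+shift*np.array([-np.sin(y),np.cos(y)])*np.sign(np.cos(y-np.pi/2)*-1*1.0 or 1)*-1
    print("grip at",p.round(3)); pick(p,y,.016,40)
def insert(by,x1=.006,z=.0188):
    a,b=W(-.165,by),W(x1,by); y=best([*a,z],YR)
    manip.move_pose([*a,.2],quat(y)); st("over"); manip.servo_line([*a,.05],vel=.15); manip.servo_line([*a,z],vel=.05); st("down")
    for f in (.4,.7,.9,1): manip.servo_line([*(a+(b-a)*f),z],vel=.05); st("push")
def release():
    effector.open_jaws(); manip.sleep(.3); p=manip.current_tool_pos(); manip.servo_line([p[0],p[1],.2],vel=.15); st("released")
E
sed -i '/^def box_pick/,/^    print("grip/d' h.py; sed -i 's/^def insert/PLACEHOLDER\n&/' h.py
python3 - <<'E'
s=open('h.py').read()
i=s.index("; pick(p,y,.016,40)") if "; pick(p,y,.016,40)" in s else -1
s="\n".join(l for l in s.split("\n") if l!="PLACEHOLDER" and ".016,40" not in l)
open('h.py','w').write(s)
E
tail -12 h.py
python3 - <<'E'
from h import *
pick([.583,-.316],np.radians(-82.3),.016,40)
if manip.current_finger_gap()>.045:
    insert(.095); 
    cal=viewer.get_calibration("scene"); im=viewer.get_image("scene"); np.savez("pics/s7.npz",im=im,**cal)
    cv2.imwrite("pics/s7.png",cv2.resize(im[190:310,240:410,::-1],None,fx=4,fy=4,interpolation=cv2.INTER_CUBIC))
E
```

```text
def place(xy,yaw,z,zl=.2):
    y=best([*xy,z],yaw); manip.move_pose([*xy,zl],quat(y)); st("over"); manip.servo_line([*xy,z+.03],vel=.2); manip.servo_line([*xy,z],vel=.05); st("down")
    effector.open_jaws(); manip.sleep(.2); manip.servo_line([*xy,zl],vel=.2)
def near(o,x,y,d=60): return [r for r in o if abs(r[0]-x)<d and abs(r[1]-y)<d]
O=np.array([.598,-.0315]); YR=np.radians(-2.5); RR=np.array([[np.cos(YR),-np.sin(YR)],[np.sin(YR),np.cos(YR)]])
def W(x,y): return O+RR@np.array([x,y])
def insert(by,x1=.006,z=.0188):
    a,b=W(-.165,by),W(x1,by); y=best([*a,z],YR)
    manip.move_pose([*a,.2],quat(y)); st("over"); manip.servo_line([*a,.05],vel=.15); manip.servo_line([*a,z],vel=.05); st("down")
    for f in (.4,.7,.9,1): manip.servo_line([*(a+(b-a)*f),z],vel=.05); st("push")
def release():
    effector.open_jaws(); manip.sleep(.3); p=manip.current_tool_pos(); manip.servo_line([p[0],p[1],.2],vel=.15); st("released")
closed t40.8 tcp [ 0.5828 -0.3161  0.0161] gap 0.0495 pad 40.0 F [-0.8 -0.3  1.8]
lifted t42.1 tcp [ 0.5824 -0.3155  0.1988] gap 0.0493 pad 40.0 F [-0.   0.1 -1.3]
over t43.7 tcp [0.4382 0.0695 0.2002] gap 0.0497 pad 40.0 F [ 0.1 -0.6 -1.8]
down t45.6 tcp [0.4372 0.0704 0.0185] gap 0.0498 pad 40.0 F [-0.4  0.4 -2.3]
push t47.1 tcp [0.5055 0.0676 0.0188] gap 0.0499 pad 40.0 F [-0.1 -0.3 -2.7]
push t48.3 tcp [0.5566 0.0654 0.0188] gap 0.0499 pad 40.0 F [-0.2  0.5 -2.6]
push t49.1 tcp [0.5909 0.0638 0.0187] gap 0.0495 pad 40.0 F [ 0.1 -0.  -1.1]
push t49.6 tcp [0.6084 0.063  0.0188] gap 0.0495 pad 40.0 F [ 0.  -0.3 -1.8]
```

View pics/s7.png

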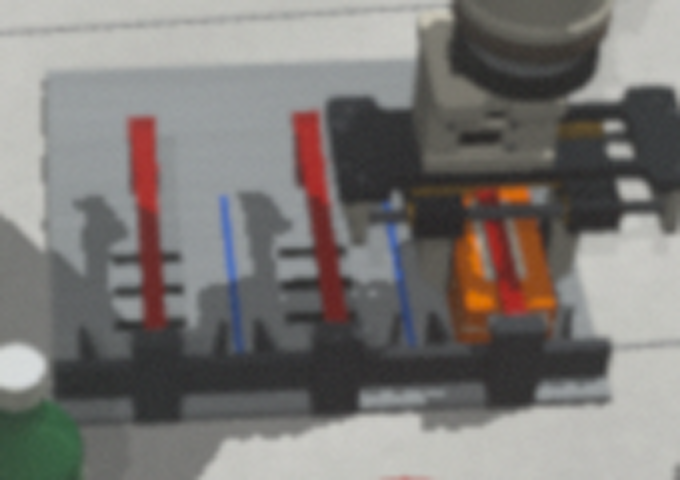

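The orange box is in bay 3 under the catch bar. I'll release it and check from the wrist camera.

```bash
python3 - <<'E'
from h import *
release()
manip.move_pose([.50,-.03,.27],quat(best([.50,-.03,.27],np.pi))); im,cal=wrist(); print(cal["eye"])
np.savez("pics/w8.npz",im=im,**cal)
cv2.imwrite("pics/w8.png",rectify(im,"wrist",cal,.05,[.58,-.03],.35,.3,2000)[:,:,::-1])
c=viewer.get_calibration("top"); im=viewer.get_image("top")
for k in("green","blue"): print(k,blobs("top",im,c,k,.03))
E
```

```text
released t52.1 tcp [0.6074 0.0631 0.1989] gap 0.0919 pad 0.0 F [ 0.3  0.1 -0.1]
[ 0.43317777 -0.02797346  0.42539378]
green [(406, 325, 123, 78, -83.1, array([124., 246.])), (480, -319, 105, 50, -85.8, array([367., 215.])), (769, -201, 50, 36, 51.1, array([320., 110.]))]
blue [(251, -279, 69, 35, -68.1, array([354., 301.])), (388, -327, 107, 52, -86.2, array([371., 249.])), (402, -504, 67, 40, -2.8, array([437., 243.])), (582, 297, 177, 80, 1.1, array([138., 184.])), (1019, -190, 390, 148, 88.7, array([318.,  24.])), (1024, 197, 354, 157, 88.7, array([172.,  31.]))]
```

View pics/w8.png

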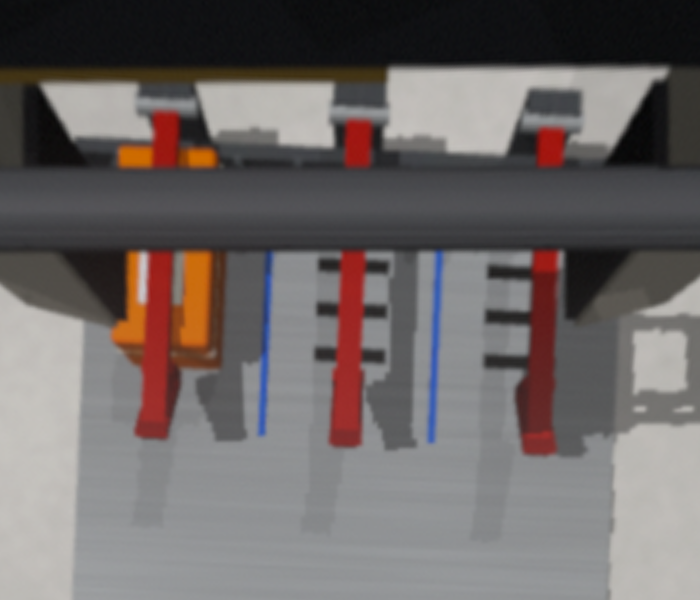

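The orange box sits behind the nose of catch 3. Its front end (row 438) lines up with the two shut catches (rows 445 and 453), so it is fully shut. Green goes next, into bay 2.

```bash
python3 - <<'E'
from h import *
pick([.488,-.317],np.radians(-86),.016,40)
if manip.current_finger_gap()>.045:
    insert(0)
    if manip.current_finger_gap()>.045 and abs(manip.current_force()[0])<6: release()
E
```

```text
closed t56.0 tcp [ 0.4875 -0.3171  0.016 ] gap 0.0500 pad 40.0 F [-3.1  1.1  1.9]
lifted t57.4 tcp [ 0.4875 -0.3165  0.199 ] gap 0.0502 pad 40.0 F [-0.3 -0.8 -2. ]
over t58.5 tcp [ 0.4337 -0.0255  0.2001] gap 0.0498 pad 40.0 F [-0.1 -0.3 -2. ]
down t60.4 tcp [ 0.433  -0.0245  0.0185] gap 0.0499 pad 40.0 F [ 0.  -0.9 -1.7]
push t62.0 tcp [ 0.5014 -0.0273  0.0188] gap 0.0498 pad 40.0 F [-0.7  0.  -2.6]
push t63.1 tcp [ 0.5525 -0.0295  0.0188] gap 0.0499 pad 40.0 F [-0.5 -0.4 -1.8]
push t64.0 tcp [ 0.5867 -0.0311  0.0187] gap 0.0495 pad 40.0 F [ 0.3  0.  -1.9]
push t64.5 tcp [ 0.6042 -0.0318  0.0187] gap 0.0496 pad 40.0 F [-0.4  0.  -1.4]
released t67.0 tcp [ 0.6033 -0.0317  0.1989] gap 0.0920 pad 0.0 F [-0.5  0.1 -1. ]
```

```bash
python3 - <<'E'
from h import *
pick([.391,-.326],np.radians(-86.3),.016,40)
if manip.current_finger_gap()>.045:
    insert(-.095)
    if manip.current_finger_gap()>.045 and abs(manip.current_force()[0])<6: release()
    manip.move_pose([.44,-.03,.3],quat(best([.44,-.03,.3],0))); im,cal=wrist()
    np.savez("pics/w9.npz",im=im,**cal); a=rectify(im,"wrist",cal,.05,[.56,-.03],.35,.28,2000)
    manip.move_pose([.36,-.36,.3],quat(best([.36,-.36,.3],0)))
    c=viewer.get_calibration("top"); t=viewer.get_image("top"); b=rectify(t,"top",c,.02,[.52,.15],.6,.5,1300)
    cv2.imwrite("pics/w9.png",a[:,:,::-1]); cv2.imwrite("pics/t9.png",b[:,:,::-1])
E
```

```text
closed t70.0 tcp [ 0.3909 -0.326   0.0161] gap 0.0501 pad 40.0 F [-0.9  0.2  2. ]
lifted t71.3 tcp [ 0.3905 -0.3255  0.1992] gap 0.0497 pad 40.0 F [ 0.1  0.9 -2.1]
over t72.2 tcp [ 0.4288 -0.1203  0.1998] gap 0.0498 pad 40.0 F [ 0.2 -0.5 -0.7]
down t74.1 tcp [ 0.4289 -0.1193  0.0185] gap 0.0499 pad 40.0 F [ 0.3 -0.4 -0.9]
push t75.6 tcp [ 0.4972 -0.1222  0.0189] gap 0.0496 pad 40.0 F [-0.6  0.4 -2.2]
push t76.8 tcp [ 0.5484 -0.1245  0.0188] gap 0.0496 pad 40.0 F [-1.3  0.9 -2.6]
push t77.6 tcp [ 0.5829 -0.126   0.0188] gap 0.0498 pad 40.0 F [ 0.9  0.2 -1.9]
push t78.1 tcp [ 0.6    -0.1267  0.0187] gap 0.0498 pad 40.0 F [ 0.7  0.4 -1.6]
released t80.6 tcp [ 0.5991 -0.1264  0.1989] gap 0.0916 pad 0.0 F [ 0.  -0.1 -0.6]
```

View pics/w9.png

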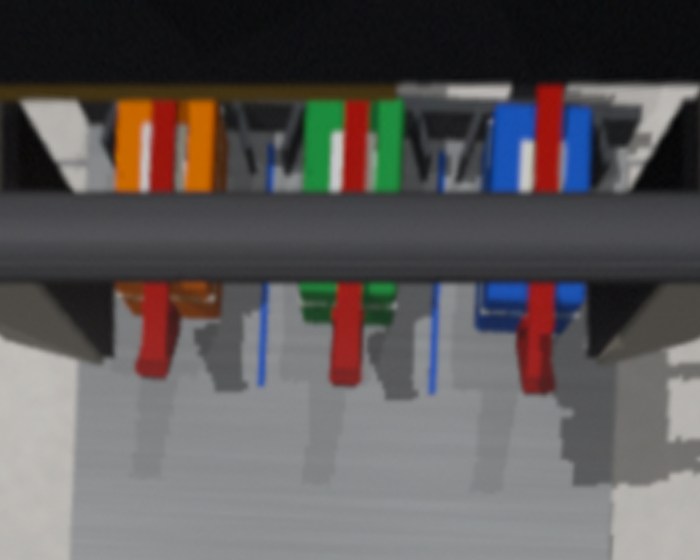

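View pics/t9.png

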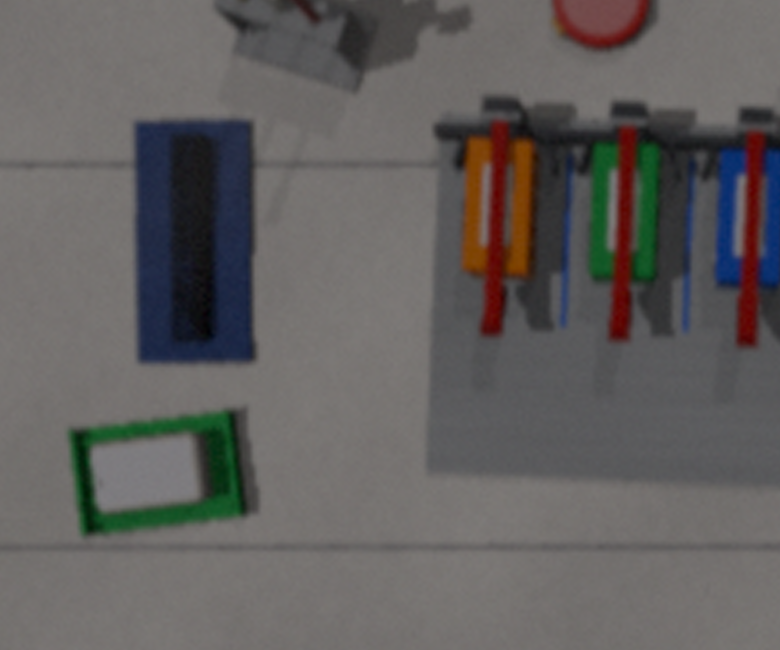

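The wrist view shows all three boxes behind their noses. The bar front ends (rows 377, 385, 393) line up with the shut rack geometry to about 1 mm. The top view shows the soap lengthwise inside the dish walls (about (147,472)) and the comb within the mat (193,238). The compact and brush stand are where they were. Handing in.

```bash
python3 -c "
from bench import manip
print(manip.current_clock(), manip.hand_in())"
```

```text
the job is handed in; nothing more can be done
83.525 None
```

I handed the job in at 83.5 s: the soap is in its dish, the comb is on its mat after I moved it back from a knock, and the orange, green and blue boxes are home behind shut catches.

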